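# Sort the empties into the recycling tubs

### The job

Before the bin drawer is tipped out, sort the empties standing on the counter: both tins into the square tub, both little glass bottles into the round tub and the cardboard carton into the oblong tub, each standing upright on the tub's floor. Set the glass down gently, don't drop it. The steel measuring cup with the handle is not rubbish: leave it standing where it is.

Things in the scene. Friction and masses are not known exactly. Their poses are not given: they have to be found in the camera images.
- square_tub: Square tub of plain grey plastic, open on top, fixed to the counter: 160 x 160 mm outside, 30 mm high, walls and floor 4 mm thick (152 x 152 mm inside, inner floor 4 mm above the counter). Origin: centre of its underside; x and y run parallel to its sides, z up.
- round_tub: Round tub of the same grey plastic, open on top, fixed to the counter: 170 mm across outside, 30 mm high, wall and floor 4 mm thick (162 mm across inside). Origin: centre of its underside, z up.
- long_tub: Oblong tub of the same grey plastic, open on top, fixed to the counter: 110 mm along its x by 200 mm along its y outside, 30 mm high, walls and floor 4 mm thick (102 x 192 mm inside). Origin: centre of its underside, z up.
- carton: Small plain cardboard carton, closed and empty, standing on end, loose: 40 mm along its x, 62 mm along its y, 75 mm high. Origin: centre of its underside, z up. Light, 40 to 65 g.
- measuring_cup: Steel measuring cup, not an empty; it stays where it stands. Open bowl 72 mm across the rim, 45 mm high, with a flat straight handle at rim height that runs 104 mm from the centre along its -x. Loose. Origin: centre of its underside, z up.
- tin1: Empty food tin with no lid, steel with a plain paper band, loose, standing: 55 mm across, 60 mm high, wall 2.5 mm, open on top, no handle. The two tins are alike. Origin: centre of its underside, z along its axis, up. 48 to 78 g.
- bottle1: Small empty glass bottle, amber with a black cap and a plain paper band, loose, standing: 42 mm across the straight body, 95 mm high over the cap; the body narrows from 59 mm up to a neck and cap about 21 mm across. The two bottles are alike. Origin: centre of its underside, z along its axis, up. 88 to 143 g.
- tin2: Empty food tin with no lid, steel with a plain paper band, loose, standing: 55 mm across, 60 mm high, wall 2.5 mm, open on top, no handle. The two tins are alike. Origin: centre of its underside, z along its axis, up. 48 to 78 g.
- bottle2: Small empty glass bottle, amber with a black cap and a plain paper band, loose, standing: 42 mm across the straight body, 95 mm high over the cap; the body narrows from 59 mm up to a neck and cap about 21 mm across. The two bottles are alike. Origin: centre of its underside, z along its axis, up. 88 to 143 g.

How it is judged:
By the outcome, as a careful person would: the job done as asked, in the order asked, and still so for the second after the job is handed in, with the robot touching nothing.
It also fails if it takes over 122 s, if anything falls off the work surface, if the arm or the gripper's body presses on something with over 40 N, if the wrist force passes 120 N, or if a joint passes its speed limit or range.

### The arm

A 7-joint arm with a two-finger parallel gripper is mounted at the origin on the work surface. World frame = base frame: x ahead of the robot, y to its left, z up, the work surface at z = 0. Lengths are in mm, angles in rad, forces in N, time in s.
With the tool pointing down it reaches from about 425 to 950 mm from the base axis. Payload 16.7 kg.
Tool frame: the origin (TCP) lies between the finger pads; the fingertips stand 14 mm ahead of it and the grasp point (between the pads) lies 5 mm behind it; y points along the fingers, z is the direction in which the jaws open and shut, and the axes are right-handed (so a half turn about y gives the same grasp; the last joint's range is limited). The gripper opens to 94 mm and grips with 3 to 60 N. Pads are 16 mm wide; open, the fingers measure 119 mm over their backs; the gripper's body (75 mm by 177 mm) begins 78 mm behind the grasp point.
Start: joints at [1.03, 0.426, 0.074, 1.606, -0.034, 1.111, -0.067], TCP at [257.093, -624.08, 182.367] pointing down, gripper open.
Joint ranges: [-2.85, 2.85], [-0.5, 2.14], [-1.23, 1.37], [0.21, 2.46], [-1.02, 4.16], [0.16, 2.05], [-2.73, 2.73]. Speed limits (rad/s): [1.89, 1.89, 2.39, 2.39, 3.01, 3.01, 3.01].

### API

Orientations are given as a unit quaternion [w, x, y, z].
In Python, from rig import * gives the robot as it stands. Calls block until the motion is done:
- goto(position, orientation): joint-space move of the TCP to a pose.
- move_straight(position, rotation=None, v=150, threshold=None): straight line of the TCP; rotation=None keeps the orientation; v is the mean speed in mm/s. With threshold (N) it stops when the force on the tool has changed by that much, and returns True; else False.
- set_joints(angles): joint-space move.
- gripper_to(opening, strength=None): opening from 0.0 (shut) to 1.0 (fully open); strength is the grip in N (None keeps the last); returns when the fingers have stopped.
- dwell(seconds).
- ik(position, orientation): joint angles nearest the present ones, or None.
- snapshot(name): name is "scene" or "top" or "wrist"; returns a dict with "color" (400x640x3 uint8, red, green, blue), "K" (3x3 intrinsics, pixels), "k1" (the pictures are not rectified: a ray, as slopes to the right and down, at radius r is drawn at 1 + k1 r^2 times it, then the intrinsics apply), "camera_from_world" (4x4, takes a point from world to camera coordinates). Camera axes: x right, y down, z forward; pixel columns grow to the right and rows downward; lengths in mm; the calibration is good to about 2 mm. A picture is of the moment at which its call begins. There is no depth.
A pose or a line that the arm cannot do raises PlanningError and nothing moves.
- sign_off(): hands the job in, once; it reports no verdict.
Readings, each from a call of its own:
- read_clock(): time.
- read_joints(): joint angles.
- read_joint_velocities(): joint speeds.
- read_tau(): joint torques, N m.
- read_ee_pos(): TCP position.
- read_ee_rot(): TCP orientation.
- read_force(): force on the tool from outside, world axes, zero at the start.
- read_moment(): the same for the moment, N m.
- read_gripper_width(): opening from 0.0 (shut) to 1.0 (fully open).
Only numpy, scipy, OpenCV 4.12 (cv2) and the standard library are available. Lean on these libraries where they do the work, as an engineer would, in place of code of your own. Each camera call takes 0.05 s, during which the arm holds its last target.

## Working session

There is one attempt and no reset: what is moved stays moved. The work goes in short steps, each a Python script; the robot and the scene stay as the last script left them, time stands still between calls to the robot, and variables do not carry over. Pictures are saved under pics/ and viewed, and the job is handed in when it is done.

```bash
mkdir -p pics; ls
python3 - <<'E'
from rig import *
import cv2
for n in ["scene","top","wrist"]:
    s=snapshot(n); cv2.imwrite(f"pics/a_{n}.png",s["color"][:,:,::-1])
    print(n,s["K"].round(1).tolist(),s["k1"],s["camera_from_world"].round(3).tolist())
print(read_clock(),read_ee_pos(),read_ee_rot(),read_gripper_width())
E
```

```text
pics
scene [[504.9, 0.0, 328.0], [0.0, 504.9, 206.4], [0.0, 0.0, 1.0]] 0.03379280535444379 [[-0.839, 0.543, -0.009, 403.63], [0.339, 0.511, -0.79, -122.961], [-0.425, -0.666, -0.613, 1296.985], [0.0, 0.0, 0.0, 1.0]]
top [[408.5, 0.0, 322.3], [0.0, 408.5, 201.4], [0.0, 0.0, 1.0]] -0.023281962574320716 [[0.003, -1.0, 0.005, -5.274], [-0.993, -0.004, -0.117, 480.504], [0.117, -0.005, -0.993, 826.453], [0.0, 0.0, 0.0, 1.0]]
wrist [[282.3, 0.0, 317.9], [0.0, 282.3, 198.6], [0.0, 0.0, 1.0]] -0.038192603421737775 [[0.381, -0.925, -0.001, -675.409], [-0.886, -0.366, 0.284, -29.705], [-0.263, -0.108, -0.959, 391.45], [0.0, 0.0, 0.0, 1.0]]
0.15 [ 256.95357451 -623.79637908  181.84480694] [ 0.13718149 -0.13735143  0.69398412 -0.69332666] 1.000220582943488
```

View pics/a_scene.png

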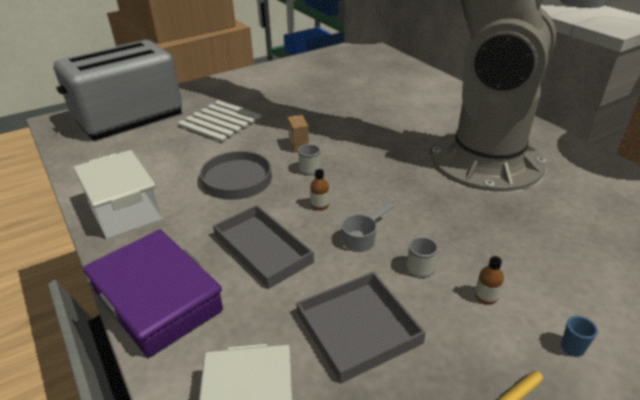

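View pics/a_top.png

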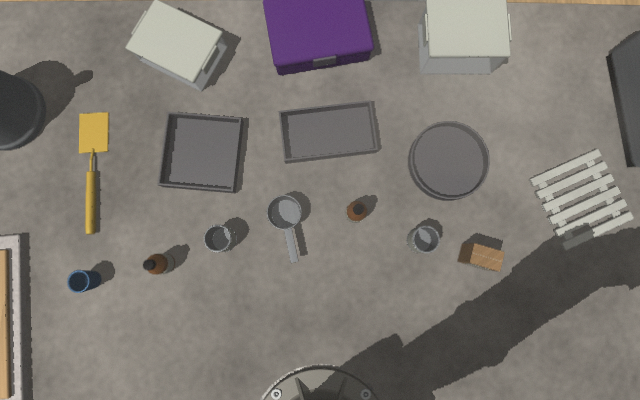

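View pics/a_wrist.png

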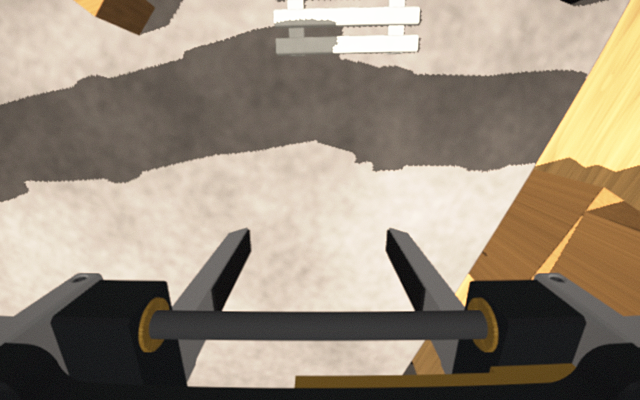

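The scene view shows tins at about (309,158) and (422,257), bottles at (320,190) and (490,280), the carton at (298,133), and the cup at (359,233). The top view shows tins at (219,238) and (424,239), bottles at (155,264) and (356,211), the carton at (482,257), and the cup at (285,212). The blue cup at (82,280) isn't part of the job. Next I'll zoom in for measurement.

```bash
cat > h.py <<'E'
import numpy as np, cv2
def undist(s,uv):
    k=s["k1"];D=np.array([k,0,0,0,0.])
    return cv2.undistortPoints(np.array(uv,float).reshape(-1,1,2),s["K"],D).reshape(-1,2)
def ray(s,uv):
    n=undist(s,uv);T=s["camera_from_world"];R=T[:3,:3];c=-R.T@T[:3,3]
    d=np.c_[n,np.ones(len(n))]@R
    return c,d
def onz(s,uv,z):
    c,d=ray(s,uv); return c+d*((z-c[2])/d[:,2])[:,None]
def tri(views):
    A=np.zeros((3,3));b=np.zeros(3);L=[]
    for s,uv in views:
        c,d=ray(s,[uv]);d=d[0]/np.linalg.norm(d[0]);P=np.eye(3)-np.outer(d,d);A+=P;b+=P@c;L.append((P,c))
    x=np.linalg.solve(A,b); return x,[float(np.linalg.norm(P@(x-c))) for P,c in L]
def proj(s,X):
    T=s["camera_from_world"];X=np.atleast_2d(X)
    rv,_=cv2.Rodrigues(T[:3,:3]);k=s["k1"]
    return cv2.projectPoints(X.astype(float),rv,T[:3,3],s["K"],np.array([k,0,0,0,0.]))[0].reshape(-1,2)
E
python3 - <<'E'
from rig import *
import cv2,pickle
d={n:snapshot(n) for n in ["scene","top"]}
pickle.dump(d,open("v0.pkl","wb"))
def crop(n,x0,y0,x1,y1,f,name):
    cv2.imwrite(f"pics/{name}.png",cv2.resize(d[n]["color"][y0:y1,x0:x1,::-1],None,fx=f,fy=f,interpolation=cv2.INTER_CUBIC))
crop("top",140,180,300,300,5,"t1"); crop("top",340,180,500,300,5,"t2")
crop("scene",280,105,480,255,4,"s1"); crop("scene",340,190,540,340,4,"s2")
E
python3 - <<'E'
import pickle,cv2,numpy as np
d=pickle.load(open("v0.pkl","rb"))
for n in d:
    c=d[n]["color"];h=cv2.cvtColor(c,cv2.COLOR_RGB2HSV)
    for nm,m in [("amber/brown",(h[...,1]>110)&((h[...,0]<18))),("black",(c.max(2)<32))]:
        k,l,st,ce=cv2.connectedComponentsWithStats(m.astype(np.uint8))
        for i in range(1,k):
            if 12<st[i,4]<1500: print(n,nm,st[i].tolist(),ce[i].round(1))
E
```

```text
scene amber/brown [618, 99, 22, 65, 706] [632.1 138.2]
scene amber/brown [288, 115, 20, 36, 400] [298.6 130.1]
scene amber/brown [4, 134, 8, 11, 23] [  7.8 138.5]
scene amber/brown [12, 138, 10, 8, 16] [ 15.9 140.8]
scene amber/brown [21, 140, 6, 6, 15] [ 23.4 142.7]
scene amber/brown [12, 165, 6, 8, 18] [ 14.2 168.9]
scene amber/brown [30, 167, 7, 7, 15] [ 32.5 170.6]
scene amber/brown [2, 174, 16, 17, 69] [  8.4 182.5]
scene amber/brown [311, 178, 17, 16, 217] [319.3 185.9]
scene amber/brown [28, 182, 8, 9, 23] [ 32.7 186. ]
scene amber/brown [33, 187, 13, 12, 32] [ 38.6 192.7]
scene amber/brown [18, 191, 7, 7, 15] [ 21.4 194.5]
scene amber/brown [45, 194, 7, 7, 20] [ 47.6 196.9]
scene amber/brown [4, 198, 10, 9, 24] [  8.  201.8]
scene amber/brown [3, 206, 9, 15, 34] [  6.5 213.1]
scene amber/brown [313, 207, 14, 3, 26] [319.2 208. ]
scene amber/brown [36, 211, 16, 6, 31] [ 43.1 213. ]
scene amber/brown [26, 226, 7, 10, 21] [ 29.  230.6]
scene amber/brown [57, 226, 9, 5, 14] [ 60.9 227.9]
scene amber/brown [56, 231, 8, 13, 23] [ 59.9 237.8]
scene amber/brown [2, 232, 5, 6, 15] [  
[... 2354 characters left out ...]
6, 15] [ 44.2 388.6]
scene amber/brown [34, 394, 7, 6, 15] [ 36.7 396.7]
scene black [261, 3, 5, 24, 69] [263.1  14.4]
scene black [116, 46, 15, 5, 15] [123.  48.]
scene black [80, 51, 71, 18, 92] [114.5  59.8]
scene black [72, 52, 35, 9, 39] [88.5 56. ]
scene black [58, 86, 9, 7, 43] [62.1 89.3]
scene black [89, 109, 91, 31, 396] [133.9 124.6]
scene black [456, 136, 49, 22, 140] [473.9 149.9]
scene black [316, 170, 6, 9, 44] [318.6 173.8]
scene black [490, 257, 10, 12, 95] [494.5 262.8]
scene black [88, 316, 42, 84, 1206] [107.6 359.5]
top amber/brown [347, 207, 17, 13, 106] [353.5 214.4]
top amber/brown [149, 255, 8, 4, 16] [152.7 257. ]
top amber/brown [149, 262, 15, 12, 85] [157.  269.1]
```

View pics/t1.png

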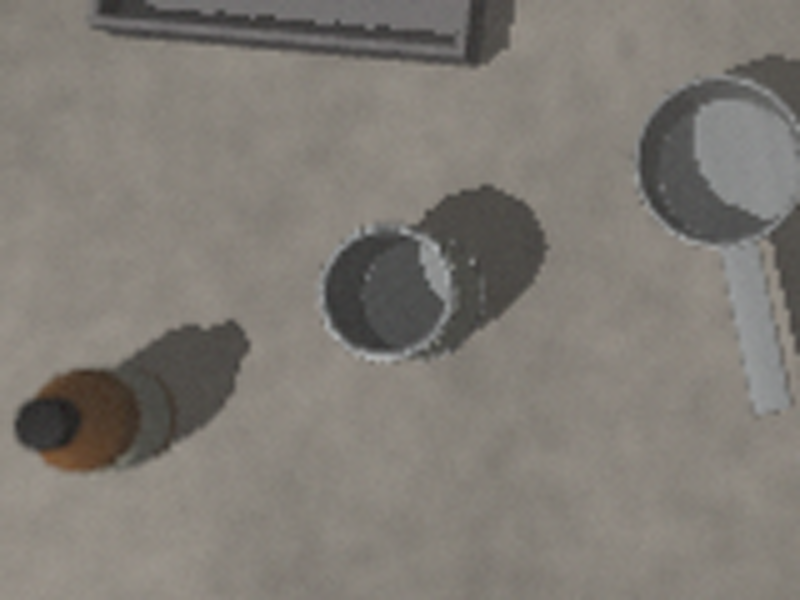

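View pics/t2.png

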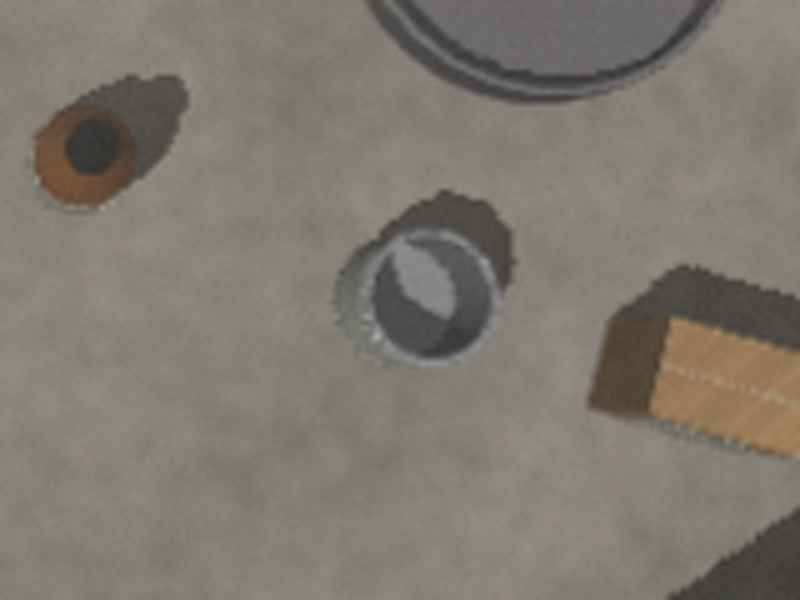

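View pics/s1.png

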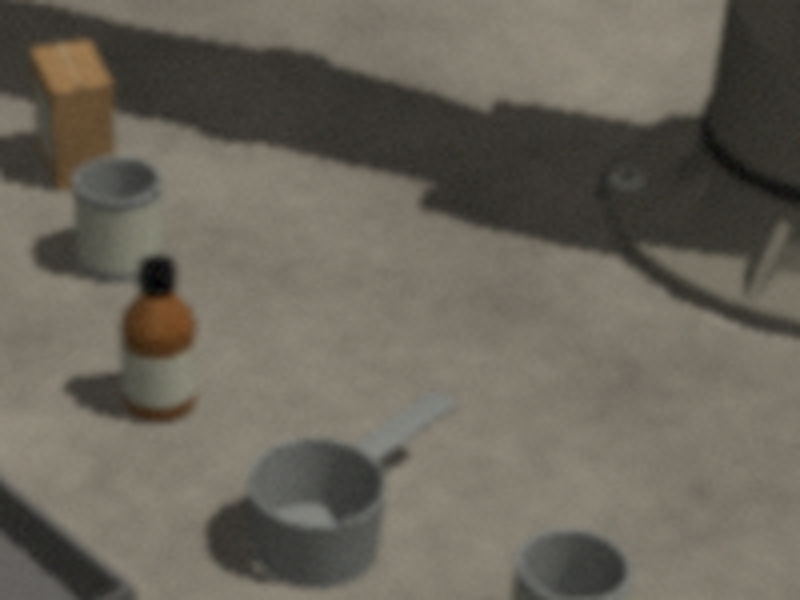

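View pics/s2.png

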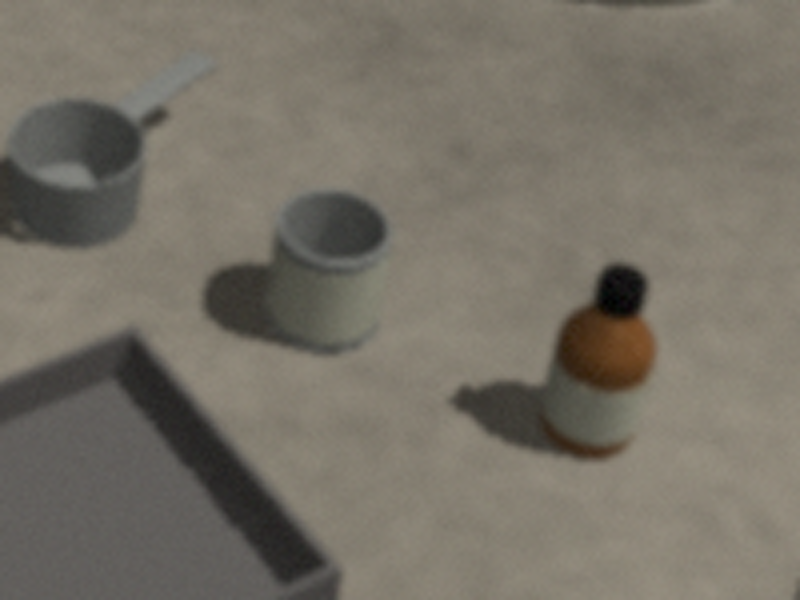

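The crops put the features at these full-image pixels:

| Feature | Top | Scene |
|---|---|---|
| Bottle A cap | (148,265) | (496,258) |
| Bottle B cap | (358,209) | (319,171) |
| Tin A rim | (217,238) | (423,248) |
| Tin B rim | (427,239) | (309,151) |

The tubs and the full carton top are next.

Run:
```python
import pickle,cv2
d=pickle.load(open("v0.pkl","rb"))
def crop(n,x0,y0,x1,y1,f,name):
    cv2.imwrite(f"pics/{name}.png",cv2.resize(d[n]["color"][y0:y1,x0:x1,::-1],None,fx=f,fy=f,interpolation=cv2.INTER_CUBIC))
crop("top",150,90,390,210,3,"t3"); crop("top",400,110,520,280,3.5,"t4")
crop("scene",190,140,430,380,2.5,"s3")
from h import *
t,s=d["top"],d["scene"]
def T(x,y): return ((x+.5)/5-.5,(y+.5)/5-.5)
P={"bA":(T(40+700-700,424),(495.9,258.4)),"bB":None}
pts={"bA":((148,264.7),(495.9,258.4)),"tA":((217.3,238.3),(422.6,247.6)),"bB":((358.3,209.1),(319.4,170.9)),"tB":((427.1,239.3),(309.1,150.9)),"cup":((284.3,212.1),(358.9,225.9))}
zz={"bA":95,"bB":95,"tA":60,"tB":60,"cup":45}
for k,(a,b) in pts.items():
    x,r=tri([(t,a),(s,b)]); print(k,x.round(1),np.round(r,1),onz(t,[a],zz[k])[0,:2].round(1),onz(s,[b],zz[k])[0,:2].round(1))
```

```text
bA [349.6 328.5  93.5] [1. 1.] [350.3 327.2] [350.  329.9]
tA [401.9 207.6  52.6] [0.2 0.2] [401.8 205.7] [407.8 213.4]
bB [457.1 -72.1  91.6] [1.4 1.4] [457.9 -72.6] [458.9 -66.6]
tB [ 399.7 -214.3   50.1] [2.3 2.3] [ 401.2 -213.1] [ 406.3 -198.4]
cup [455.8  75.4  38.5] [1.2 1.2] [456.1  74.1] [459.5  82.4]
```

View pics/t3.png

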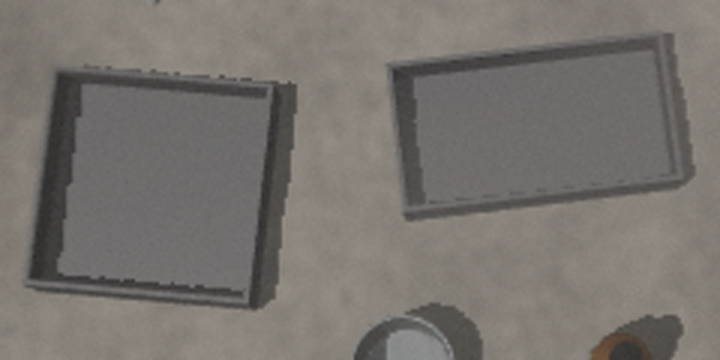

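View pics/t4.png

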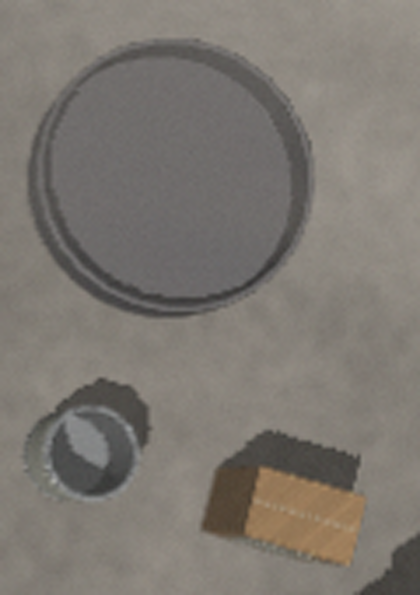

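View pics/s3.png

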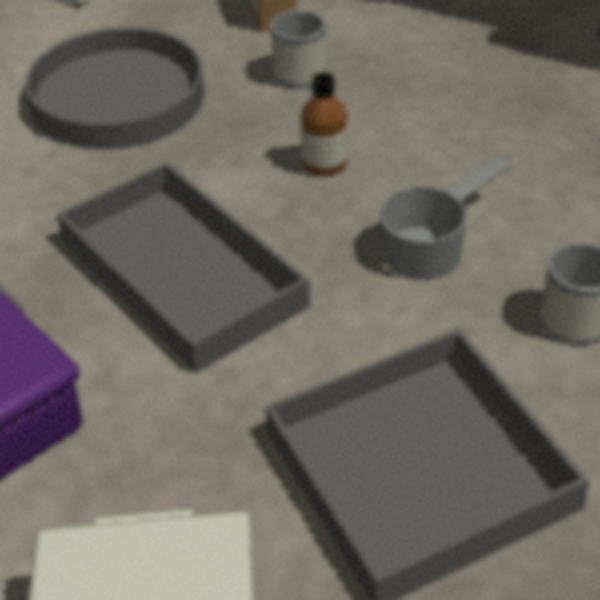

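The tub rims and the carton's top corners are visible in both views, so I'll compute tub poses and triangulate. I'll also fit the tin rims better.

Run:
```python
import pickle
from h import *
d=pickle.load(open("v0.pkl","rb"));t,s=d["top"],d["scene"]
f=lambda P,k,x,y:[((a+.5)/k-.5+x,(b+.5)/k-.5+y) for a,b in P]
sqt=f([(57,68),(275,82),(250,303),(27,286)],3,150,90); lt=f([(388,65),(662,35),(683,180),(405,212)],3,150,90)
sqs=f([(377,583),(268,410),(457,333),(585,485)],2.5,190,140)
ls=f([(197,350),(62,217),(168,168),(308,283)],2.5,190,140)
# top corners: order TL,TR,BR,BL: TL=+x,+y ; scene: match
for nm,a,b in (("sq",sqt,sqs),("long",lt,ls)):
    q=onz(t,a,30);print(nm,"top",q[:,:2].round(0).tolist(),q.mean(0).round(1)); e=q-np.roll(q,-1,0);print(np.linalg.norm(e,axis=1).round(1), np.degrees(np.arctan2(e[:,1],e[:,0])).round(1))
    q2=onz(s,b,30);print("scene",q2[:,:2].round(0).tolist(),q2.mean(0).round(1))
    for i in range(4):
        j=np.argmin(np.linalg.norm(q2-q[i],axis=1)); x,r=tri([(t,a[i]),(s,b[j])]);print(x.round(1),np.round(r,1))
rt=f([(175,175)],3.5,400,110);print("round",onz(t,rt,30))
c=f([(260,466),(367,494),(350,567),(245,536)],3.5,400,110)
for z in(75,70):
    q=onz(t,c,z);e=q-np.roll(q,-1,0);print("carton",q.mean(0).round(1),np.linalg.norm(e,axis=1).round(1),np.degrees(np.arctan2(e[:,1],e[:,0])).round(1))
# reprojection of top-derived carton corners & tin rims into scene
q=onz(t,c,75);im=s["color"][:,:,::-1].copy();im=cv2.resize(im,None,fx=4,fy=4,interpolation=cv2.INTER_CUBIC)
def dr(P,col):
    p=((proj(s,P)+.5)*4-.5).astype(int);cv2.polylines(im,[p.reshape(-1,1,2)],True,col,1)
dr(q,(0,255,0))
a=np.linspace(0,2*np.pi,40)
for x,y,r,z in((401.8,205.7,27.5,60),(401.2,-213.1,27.5,60),(456.1,74.1,36,45),(350.3,327.2,10.5,95),(457.9,-72.6,10.5,95)):
    dr(np.c_[x+r*np.cos(a),y+r*np.sin(a),0*a+z],(0,255,0))
    R=21 if z==95 else r
    dr(np.c_[x+R*np.cos(a),y+R*np.sin(a),0*a],(0,0,255))
cv2.imwrite("pics/ov.png",np.hstack([im[440:1040,1130:1530],im[760:1360,1640:2040]]))
```

```text
sq top [[672.0, 327.0], [662.0, 170.0], [502.0, 184.0], [514.0, 340.0]] [587.3 255.4  30. ]
[157.  160.  157.3 158.6] [ 86.3  -4.7 -94.2 175.2]
scene [[674.0, 334.0], [661.0, 179.0], [507.0, 192.0], [520.0, 348.0]] [590.5 263.4  30. ]
[672.9 330.2  23.8] [1.1 1.1]
[661.  173.1  24.7] [2.9 2.9]
[502.6 185.6  22.6] [0.8 0.8]
[514.9 343.7  21.8] [0. 0.]
long top [[674.0, 90.0], [698.0, -106.0], [591.0, -120.0], [567.0, 76.0]] [632.7 -15.1  30. ]
[197.8 107.4 197.7 108.1] [  96.8    7.3  -83.  -172.7]
scene [[676.0, 101.0], [698.0, -95.0], [596.0, -106.0], [571.0, 85.0]] [635.1  -3.7  30. ]
[674.7  92.2  22.5] [2.7 2.7]
[ 697.9 -105.7   23.2] [2.7 2.7]
[ 592.  -120.3   19.8] [2.1 2.1]
[567.7  77.6  23. ] [1.3 1.3]
round [[ 570.53388491 -273.59350886   30.        ]]
carton [ 366.6 -326.1   75. ] [62.  42.1 60.9 40.2] [  75.5  -15.8 -106.3  165.7]
carton [ 366.5 -328.2   70. ] [62.3 42.3 61.3 40.4] [  75.5  -15.8 -106.3  165.7]
```

View pics/ov.png

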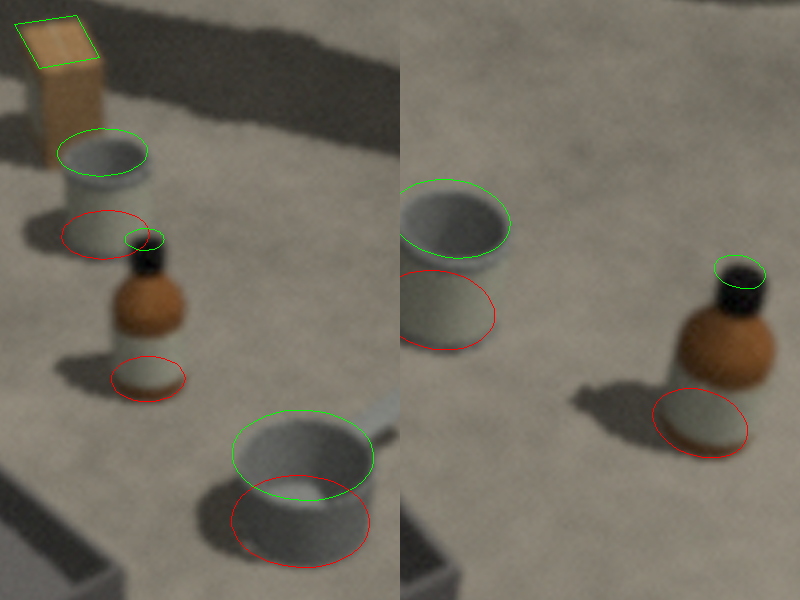

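The top-derived outlines sit about 2 px up-left of the objects in the scene view, everywhere alike. That's a constant calibration offset between the two cameras, and heights from the counter are consistent (tin minus tub rim is about 30 mm). The wrist camera will decide which is right. First I'll check reachability.

```bash
cat >> h.py <<'E'
from scipy.spatial.transform import Rotation as Ro
def q_of(a):  # jaw axis at world angle a deg, pointing down
    a=np.radians(a);y=np.array([0,0,-1.]);z=np.array([np.cos(a),np.sin(a),0]);x=np.cross(y,z)
    q=Ro.from_matrix(np.c_[x,y,z]).as_quat();return [float(v) for v in (q[3],q[0],q[1],q[2])]
E
python3 - <<'E'
from rig import *
from h import *
print(Ro.from_quat(np.array(read_ee_rot())[[1,2,3,0]]).as_matrix().round(2).tolist())
P={"tin2":(401,-213),"tin1":(402,206),"botA":(350,328),"botB":(457,-72),"carton":(366,-326),"sq":(587,255),"round":(570,-274),"long":(632,-15)}
for k,p in P.items():
    for a in (-150,-105,-60,-15,0,30,75,120,165):
        o=[]
        for z in (40,190):
            j=ik([p[0],p[1],z],q_of(a)); o.append(None if j is None else np.round(j,2).tolist())
        print(k,a,"OK" if all(o) else "--",o[0][0::6] if o[0] else None)
E
```

```text
[[-0.92, -0.0, 0.38], [-0.38, 0.0, -0.92], [-0.0, -1.0, -0.0]]
tin2 -150 OK [0.25, -2.23]
tin2 -105 OK [0.38, -1.5]
tin2 -60 OK [0.5, -0.78]
tin2 -15 OK [0.62, -0.05]
tin2 0 OK [0.66, 0.19]
tin2 30 OK [0.72, 0.69]
tin2 75 OK [0.82, 1.42]
tin2 120 OK [1.21, 1.94]
tin2 165 -- [-0.58, -2.23]
tin1 -150 -- [-1.45, -2.61]
tin1 -105 OK [-1.0, -2.24]
tin1 -60 OK [0.09, -2.03]
tin1 -15 OK [0.31, -1.43]
tin1 0 OK [0.32, -1.18]
tin1 30 OK [0.34, -0.67]
tin1 75 OK [0.36, 0.09]
tin1 120 OK [0.25, 0.98]
tin1 165 OK [0.25, 1.77]
botA -150 OK [-0.04, 2.25]
botA -105 OK [-1.27, -2.49]
botA -60 OK [-0.05, -2.45]
botA -15 OK [-0.32, -1.46]
botA 0 OK [-0.17, -1.3]
botA 30 OK [-0.04, -0.89]
botA 75 OK [-0.04, -0.1]
botA 120 OK [-0.04, 0.68]
botA 165 OK [-0.04, 1.47]
botB -150 OK [0.07, -2.63]
botB -105 OK [0.2, -1.91]
botB -60 OK [0.31, -1.18]
botB -15 OK [0.4, -0.44]
botB 0 OK [0.42, -0.19]
botB 30 OK [0.48, 0.3]
botB 75 OK [0.56, 1.04]
botB 120 OK [0.88, 1.6]
botB 165 -- [0.88, 2.39]
carton -150 OK [0.41, -1.92]
carton -105 OK [0.54, -1.21]
carton -60 OK [0.66, -0.49]
carton -15 OK [0.79, 0.23]
carton 0 OK [0.83, 0.47]
carton 30 OK [0.9, 0.95]
carton 75 OK [1.02, 1.67]
carton 120 OK [1.44, 2.16]
carton 165 OK [0.28, -2.62]
sq -150 OK [-1.27, -2.31]
sq -105 OK [-0.14, -2.62]
sq -60 OK [-0.01, -1.94]
sq -15 OK [0.15, -1.29]
sq 0 OK [0.14, -1.02]
sq 30 OK [0.12, -0.48]
sq 75 OK [0.15, 0.28]
sq 120 OK [0.21, 1.01]
sq 165 OK [0.21, 1.79]
round -150 OK [0.2, -2.16]
round -105 OK [0.32, -1.47]
round -60 OK [0.42, -0.76]
round -15 OK [0.53, -0.05]
round 0 OK [0.57, 0.18]
round 30 OK [0.64, 0.65]
round 75 OK [0.73, 1.37]
round 120 OK [1.07, 1.86]
round 165 OK [-0.42, -2.23]
long -150 OK [-0.09, -2.69]
long -105 OK [0.04, -2.0]
long -60 OK [0.16, -1.3]
long -15 OK [0.29, -0.61]
long 0 OK [0.32, -0.37]
long 30 OK [0.37, 0.11]
long 75 OK [0.41, 0.86]
long 120 OK [0.64, 1.44]
long 165 OK [0.64, 2.22]
```

Run:
```python
from rig import *
from h import *
import pickle
t0=read_clock()
goto([401,-213,200],q_of(-10)); print(read_clock()-t0)
s=snapshot("wrist");pickle.dump(s,open("w1.pkl","wb"))
im=s["color"][:,:,::-1].copy()
a=np.linspace(0,2*np.pi,40)
p=proj(s,np.c_[401.3+27.5*np.cos(a),-213+27.5*np.sin(a),0*a+60]).astype(int);cv2.polylines(im,[p.reshape(-1,1,2)],True,(0,255,0),1)
p=proj(s,np.c_[570.5+85*np.cos(a),-273.6+85*np.sin(a),0*a+30]).astype(int);cv2.polylines(im,[p.reshape(-1,1,2)],True,(0,255,0),1)
cv2.imwrite("pics/w1.png",im); print(read_ee_pos(),read_clock())
```

```text
1.6
[ 400.92652231 -214.09409276  199.86127152] 1.9
```

View pics/w1.png

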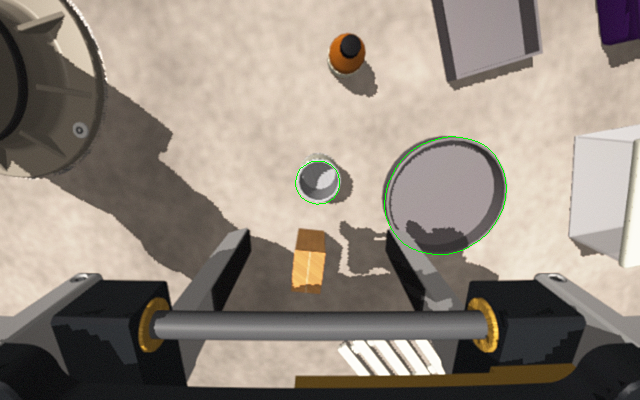

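The wrist view agrees with the top-camera calibration: the tin rim at (318,181) and the round tub match the top-derived outlines. So the scene camera carries the offset. I'll check heights from top plus wrist, then pick tin2.

```bash
cat >> h.py <<'E'
def pick(R,x,y,ztcp,a,strength,ztop=200,pre=1.0,slow=80):
    R.gripper_to(pre)
    R.goto([x,y,ztop],q_of(a)); R.move_straight([x,y,ztcp+45],v=200); hit=R.move_straight([x,y,ztcp],v=slow,threshold=8)
    R.gripper_to(0.0,strength); w=R.read_gripper_width()
    f0=R.read_force(); R.move_straight([x,y,ztcp+10],v=60); R.move_straight([x,y,ztop],v=250)
    print("pick hit",hit,"width mm",round(w*94,1),"after",round(R.read_gripper_width()*94,1),"F",np.round(f0,1),np.round(R.read_force(),1),"t",R.read_clock())
def place(R,x,y,ztcp,a,open_,ztop=200,over=3,thr=4):
    R.goto([x,y,ztop],q_of(a)); R.move_straight([x,y,ztcp+20],v=200); R.move_straight([x,y,ztcp+4],v=60); R.dwell(.3)
    hit=R.move_straight([x,y,ztcp-over],v=12,threshold=thr); z=R.read_ee_pos()[2]
    print("place hit",hit,"z",np.round(R.read_ee_pos(),1),"F",np.round(R.read_force(),1))
    R.dwell(.2); R.gripper_to(open_); R.dwell(.2)
    p=R.read_ee_pos(); R.move_straight([x,y,p[2]+30],v=60); R.move_straight([x,y,ztop],v=250)
    print("t",R.read_clock())
E
python3 - <<'E'
import rig
from h import *
import pickle
d=pickle.load(open("v0.pkl","rb"));t=d["top"];w=pickle.load(open("w1.pkl","rb"))
for k,a,b in(("tin2",(427.1,239.3),(318,181.5)),("botB cap",(358.3,209.1),(351,44)),("carton ctr",(487.2,257.4),(309.5,267)),("round",(449.6,159.6),(446,195))):
    x,r=tri([(t,a),(w,b)]);print(k,x.round(1),np.round(r,1))
pick(rig,401.2,-213,37,-10,15)
s=rig.snapshot("wrist");cv2.imwrite("pics/w2.png",s["color"][:,:,::-1])
E
```

```text
tin2 [ 401.6 -211.4   62.7] [1. 1.]
botB cap [458.6 -72.5  97.3] [0.9 0.9]
carton ctr [ 364.7 -348.    22.2] [0.2 0.2]
round [ 571.2 -270.9   29. ] [2.9 2.9]
pick hit False width mm 0.7 after 0.3 F [ 0.3 -0.7  0. ] [-0.3  1.  -0.7] t 6.3083
```

View pics/w2.png

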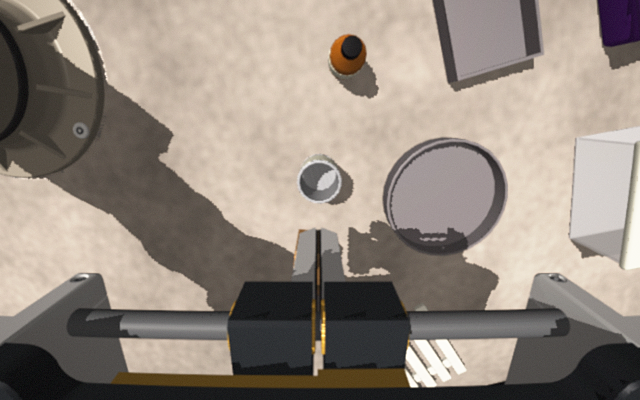

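The gripper closed on nothing, and the tin still stands at (320,182). I'll check where the TCP projects in the wrist image against where the fingers appear.

Run:
```python
import rig
from h import *
import pickle
w=rig.snapshot("wrist");t=rig.snapshot("top");sc=rig.snapshot("scene")
p=np.array(rig.read_ee_pos());print("ee",p,Ro.from_quat(np.array(rig.read_ee_rot())[[1,2,3,0]]).as_matrix().round(2).tolist())
T=w["camera_from_world"];print("cam pos",(-T[:3,:3].T@T[:3,3]).round(1))
print("TCP px",proj(w,p),"tip px",proj(w,p+[0,0,-14]),"tip top",proj(t,p-[0,0,14]),proj(sc,p-[0,0,14]))
print("carton",proj(w,[366.6,-326.1,75]), "tin",proj(w,[401,-213,60]))
cv2.imwrite("pics/t5.png",t["color"][:,:,::-1]);cv2.imwrite("pics/s5.png",sc["color"][:,:,::-1])
```

```text
ee [ 400.54880349 -212.63892323  198.66006505] [[-0.17, -0.0, 0.98], [-0.98, 0.0, -0.17], [-0.0, -1.0, -0.0]]
cam pos [ 415.5 -132.   400. ]
TCP px [[317.58927853 226.72313894]] tip px [[317.64619795 220.20581987]] tip top [[445.92033721 237.84740966]] [[306.26126001 100.59661883]]
carton [[307.41678505 274.48067783]] tin [[318.36996962 184.45897001]]
```

View pics/t5.png

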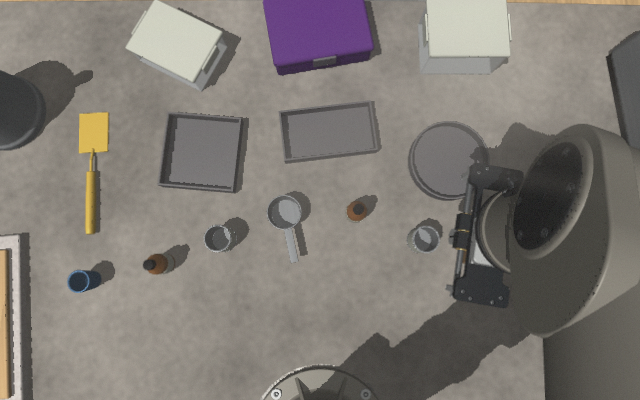

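View pics/s5.png

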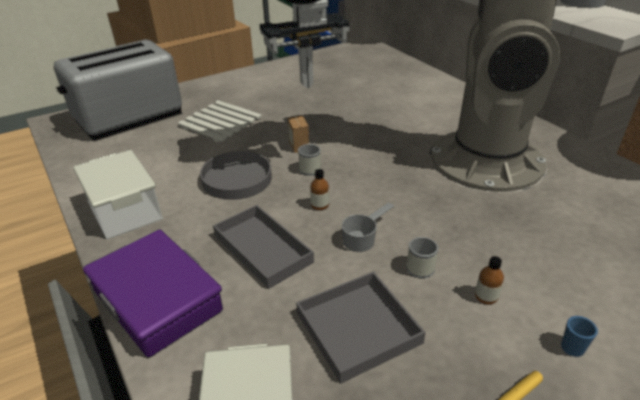

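The tips appear at about (318,233) in wrist, (307,86) in scene and (457,236) in top. The predictions were (318,220), (306,100) and (446,238). So the real fingertips are not where the reported TCP says. I'll zoom in and triangulate them.

Run:
```python
import cv2
a=cv2.imread("pics/t5.png")[200:280,430:530];b=cv2.imread("pics/s5.png")[30:130,255:380];c=cv2.imread("pics/w2.png")[200:300,260:385]
cv2.imwrite("pics/z5.png",cv2.resize(a,None,fx=7,fy=7,interpolation=cv2.INTER_CUBIC))
cv2.imwrite("pics/z6.png",cv2.resize(b,None,fx=6,fy=6,interpolation=cv2.INTER_CUBIC))
cv2.imwrite("pics/z7.png",cv2.resize(c,None,fx=6,fy=6,interpolation=cv2.INTER_CUBIC))
```

```text
(no output)
```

View pics/z5.png

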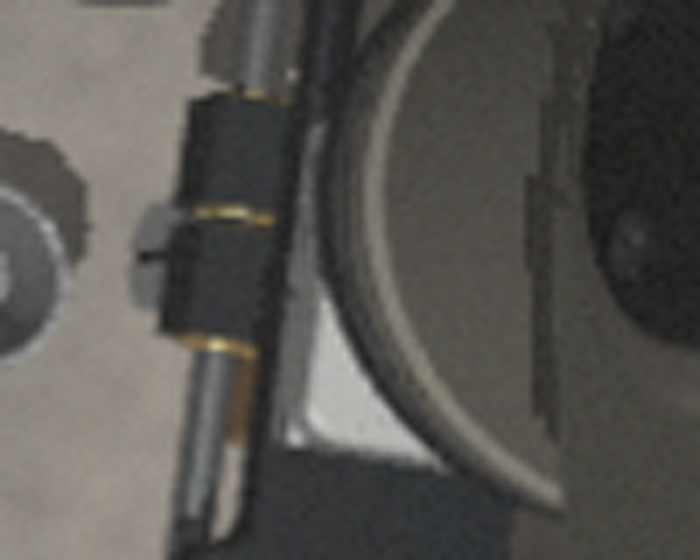

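View pics/z6.png

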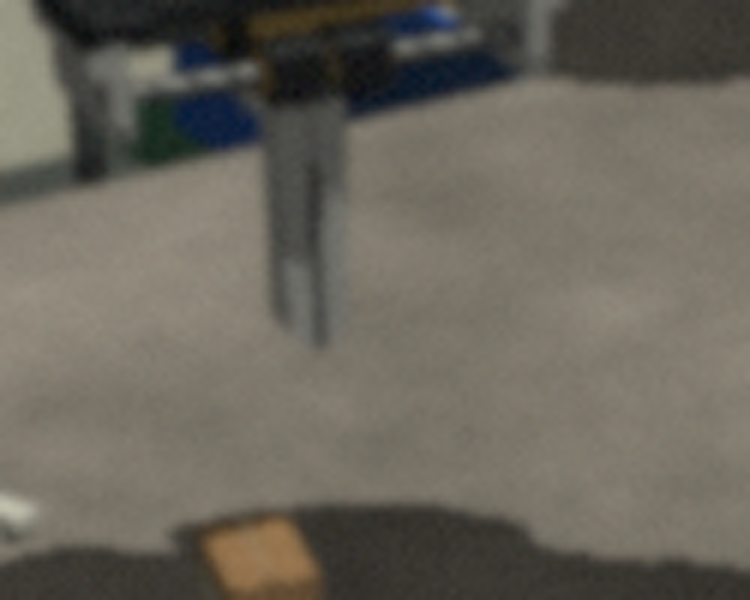

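View pics/z7.png

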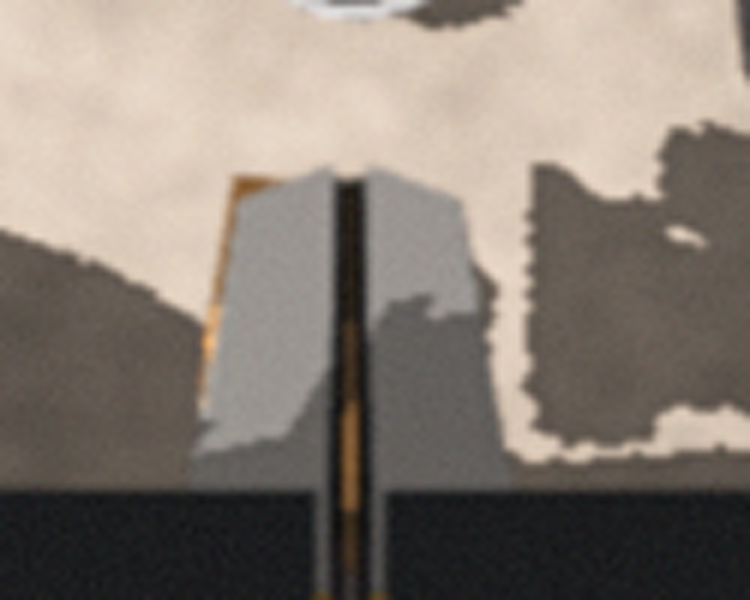

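Run:
```python
import rig
from h import *
w=rig.snapshot("wrist");t=rig.snapshot("top");sc=rig.snapshot("scene")
p=np.array(rig.read_ee_pos());e=p+[8*.17,8*.98,-14]
print("claimed front tip",e.round(1),proj(w,e),proj(t,e),proj(sc,e), "scene center tip",proj(sc,p-[0,0,14]))
print(tri([(w,(318,228.5)),(t,(448.6,236.4))]))
print(tri([(w,(318,228.5)),(t,(448.6,236.4)),(sc,(306,87))]))
print(tri([(w,(318,228.5)),(sc,(306,87))]))
```

```text
claimed front tip [ 402.3 -205.   185.3] [[317.90630693 211.33420045]] [[441.50774776 236.79522944]] [[307.33118982 101.78114223]] scene center tip [[306.06859934 100.34477204]]
(array([ 401.97601948, -207.9196915 ,  214.21170593]), [0.08683637355455151, 0.08683637355456433])
(array([ 402.51208848, -206.0087896 ,  220.50332011]), [0.6885209168707769, 0.6872317332148399, 1.0692356096570692])
(array([ 403.049378  , -205.59073582,  220.95232596]), [0.7861136235192633, 0.7861136235194071])
```

Triangulation from all three cameras puts the fingertips about 30 mm higher than the reported pose implies, while xy agrees. I'll settle it by touching a clear patch of counter with the shut fingers.

Run:
```python
import rig
from h import *
rig.goto([440,-145,150],q_of(-10)); rig.move_straight([440,-145,35],v=200); rig.dwell(.3)
print(np.round(rig.read_ee_pos(),1),np.round(rig.read_force(),2))
try:
    print(rig.move_straight([440,-145,-30],v=20,threshold=4))
except Exception as e: print(e)
p=rig.read_ee_pos();print(p,rig.read_force(),rig.read_clock())
t=rig.snapshot("scene");cv2.imwrite("pics/s8.png",cv2.resize(t["color"][60:260,220:460,::-1],None,fx=3,fy=3))
rig.move_straight([440,-145,p[2]+8],v=40);print(rig.read_force())
```

```text
[ 440.4 -145.3   35.8] [-0.5  -0.38  0.1 ]
True
[ 440.06805638 -145.04598414  -22.84267734] [-1.79802402  1.0289618  10.0675267 ] 10.6583
[-1.17436315 -0.65285363  0.25424894]
```

View pics/s8.png

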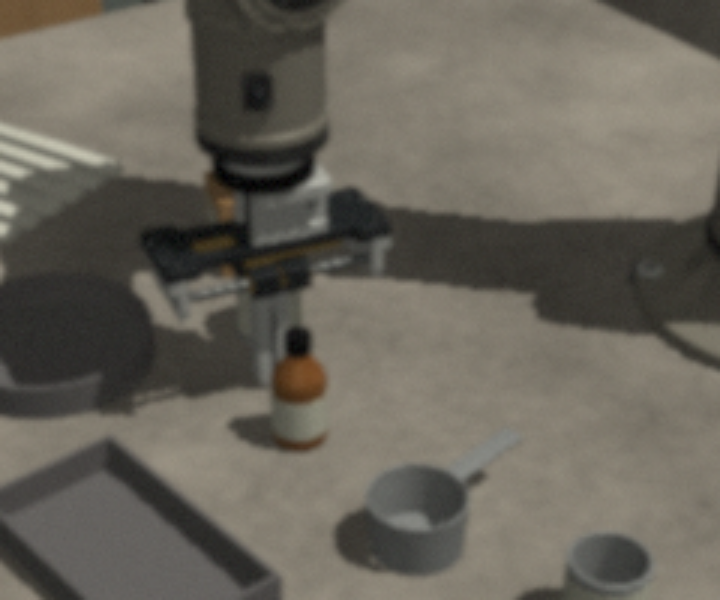

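The fingertips touched the counter at a reported TCP z of −22.5, so they are 22.5 mm above the TCP rather than 14 mm below it. The earlier close passed above the tin. I'll correct by commanding TCP z = tip height − 22.5, and run tin2.

Run:
```python
import rig
from h import *
pick(rig,401.3,-212.5,-0.5,-10,15,ztop=150)
s=rig.snapshot("wrist");cv2.imwrite("pics/w3.png",s["color"][:,:,::-1])
for z in (3,150):
    for p in ((584.5,219.5),(590,291.3)): print(rig.ik([*p,z],q_of(-4.5)) is not None)
```

```text
pick hit False width mm 54.6 after 54.8 F [-0.8  0.1  2.6] [-0.4  0.2 -0.5] t 16.3833
True
True
True
True
```

View pics/w3.png

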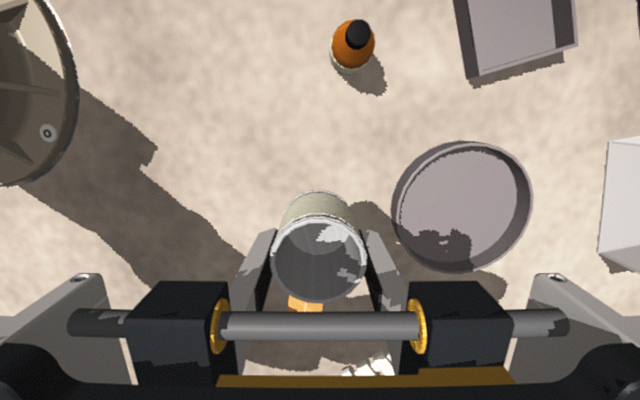

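Tin2 is held upright between the fingers (width 54.8 mm). Placing it, then tin1.

Run:
```python
import rig
from h import *
place(rig,584.5,219.5,3.5,-4.5,0.8,ztop=150)
pick(rig,401.8,205.7,-0.5,-5,15,ztop=150)
s=rig.snapshot("wrist");t=rig.snapshot("top")
cv2.imwrite("pics/w4.png",np.hstack([s["color"][:,:,::-1][::2,::2],t["color"][60:260,100:420,::-1]]))
```

```text
place hit True z [584.6 219.5   3.4] F [-0.3  0.1  4.3]
t 22.2667
pick hit False width mm 54.5 after 54.6 F [ 0.9 -1.3  1.7] [ 0.   0.5 -0.3] t 26.65
```

View pics/w4.png

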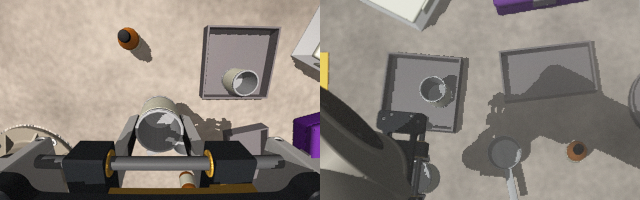

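Tin2 stands in the square tub (top crop (432,88)), floor contact came at the expected height, and tin1 is held. Next I'll place tin1 and pick the far bottle.

Run:
```python
import rig
from h import *
place(rig,590,291.3,3.5,-4.5,0.8,ztop=150)
pick(rig,350.2,328,1.5,-5,25,ztop=150,pre=0.85,slow=60)
s=rig.snapshot("wrist");t=rig.snapshot("top")
cv2.imwrite("pics/w5.png",np.hstack([s["color"][:,:,::-1][::2,::2],t["color"][60:260,100:420,::-1]]))
for y in (-307,-239): print([rig.ik([571,y,z],q_of(-10)) is not None for z in (3,150)])
```

```text
place hit True z [590.1 291.3   3.4] F [ 0.1 -0.5  4.9]
t 31.7083
pick hit False width mm 41.3 after 41.7 F [ 0.9 -0.8  1.2] [ 0.3  0.2 -1.5] t 36.2583
[True, True]
[True, True]
```

View pics/w5.png

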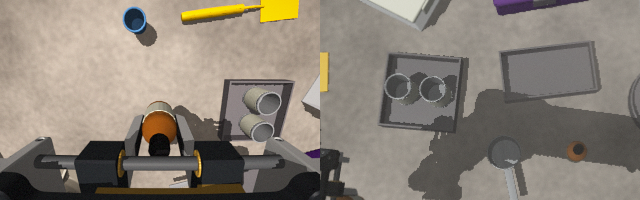

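Both tins stand in the square tub, and bottle A is held upright. Next I'll place it and pick bottle B.

Run:
```python
import rig
from h import *
place(rig,571,-307,5.5,-10,0.7,ztop=150,thr=3)
pick(rig,458.2,-72.5,1.5,-10,25,ztop=150,pre=0.85,slow=60)
s=rig.snapshot("wrist");t=rig.snapshot("top")
cv2.imwrite("pics/w6.png",np.hstack([s["color"][:,:,::-1][::2,::2],t["color"][90:290,250:570,::-1]]))
```

```text
place hit True z [ 571.2 -307.1    5.5] F [-1.2 -0.2  7. ]
t 42.9
pick hit False width mm 41.8 after 41.7 F [ 0.3 -0.4  1.6] [ 0.2  0.2 -0.9] t 47.6333
```

View pics/w6.png

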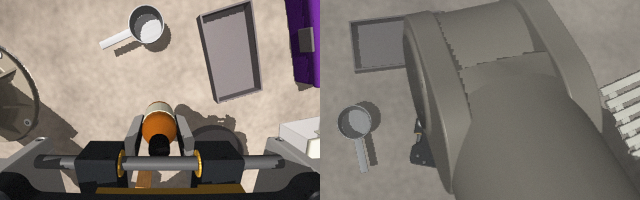

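Run:
```python
import rig,pickle
from h import *
place(rig,571,-239,5.5,-10,0.7,ztop=150,thr=3)
rig.gripper_to(1.0)
rig.goto([366.6,-375,175],q_of(-15)); rig.dwell(.2)
s=rig.snapshot("wrist");t=rig.snapshot("top");pickle.dump((s,t),open("c.pkl","wb"))
im=s["color"][:,:,::-1].copy()
cv2.imwrite("pics/w7.png",im);print(rig.read_clock())
```

```text
place hit True z [ 571.1 -239.1    5.5] F [-1.4 -0.3  8.3]
t 52.7
54.6083
```

View pics/w7.png

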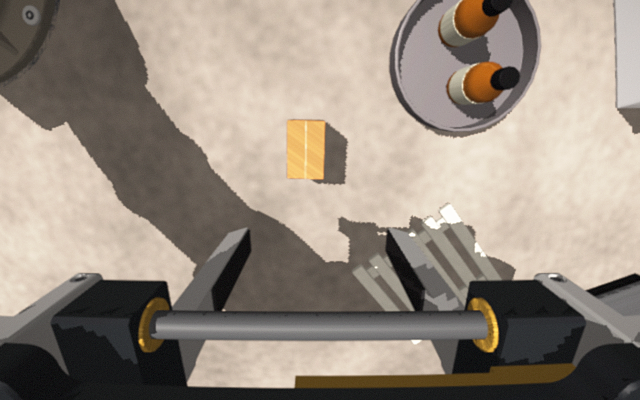

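Both bottles stand upright in the round tub. The carton top is at (287–325, 121–180), square to the jaws. I'll triangulate its corners, then pick and place it.

Run:
```python
import rig,pickle
from h import *
s,t=pickle.load(open("c.pkl","rb"))
h=cv2.cvtColor(s["color"],cv2.COLOR_RGB2HSV);m=((h[...,1]>90)&(h[...,0]<25)&(h[...,2]>120)).astype(np.uint8)
m[:100]=0;m[200:]=0;m[:,:270]=0;m[:,345:]=0
b=cv2.minAreaRect(max(cv2.findContours(m,0,2)[0],key=cv2.contourArea));print(b)
tc=[((a+.5)/3.5-.5+400,(c+.5)/3.5-.5+110) for a,c in [(260,466),(367,494),(350,567),(245,536)]]
wc=[(325,121),(325,180),(287,179),(287,121)]
X=np.array([tri([(t,a),(s,c)])[0] for a,c in zip(tc,wc)]);print(X.round(1).tolist(),X.mean(0).round(1))
q=onz(s,wc,75);print("wrist z75 ctr",q.mean(0).round(1)); e=q-np.roll(q,-1,0);print(np.linalg.norm(e,axis=1).round(1),np.degrees(np.arctan2(e[:,1],e[:,0])).round(1))
x,y=(q.mean(0)[:2]+[366.6,-326.1])/2
pick(rig,x,y,8,-15,8,ztop=150,pre=1.0,slow=60)
s=rig.snapshot("wrist");cv2.imwrite("pics/w8.png",s["color"][:,:,::-1])
for a in (97,-83,7,-173): print(a,[rig.ik([632.7,-15.1,z],q_of(a)) is not None for z in (9,150)])
```

```text
((306.0, 149.5), (59.0, 38.0), 90.0)
[[394.7, -302.2, 73.1], [379.0, -363.7, 69.9], [338.4, -351.9, 70.0], [356.0, -292.2, 72.7]] [ 367.  -327.5   71.4]
wrist z75 ctr [ 367.8 -326.9   75. ]
[62.4 41.5 61.3 39.2] [  75.5  -16.4 -106.6  165.1]
pick hit False width mm 39.8 after 40.2 F [-0.1 -0.1 -0.1] [-0.4  0.2 -0.1] t 58.55
97 [True, True]
-83 [True, True]
7 [True, True]
-173 [True, True]
```

View pics/w8.png

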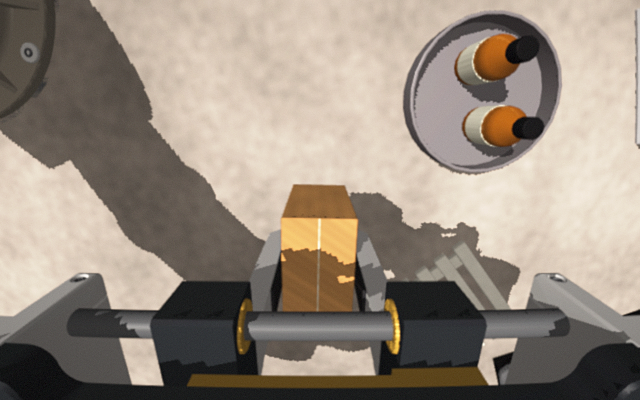

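Carton held (40.2 mm, measured top about 71–75 mm high). I'll place it in the oblong tub with the jaws along the tub's x.

Run:
```python
import rig
from h import *
place(rig,632.7,-15.1,12,7.2,0.65,ztop=150,thr=3)
rig.goto([400,-450,190],q_of(-30)); rig.dwell(.5)
for n in("top","scene"):
    t=rig.snapshot(n);cv2.imwrite(f"pics/end_{n}.png",t["color"][:,:,::-1])
print(rig.read_clock())
```

```text
place hit True z [632.7 -15.1  11.7] F [0.2 0.1 2.3]
t 64.1667
66.5667
```

View pics/end_top.png

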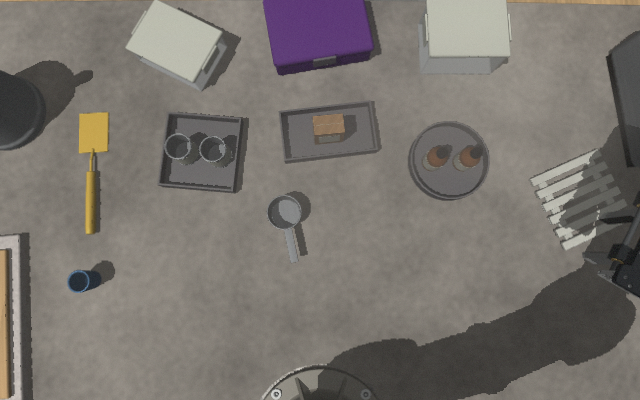

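View pics/end_scene.png

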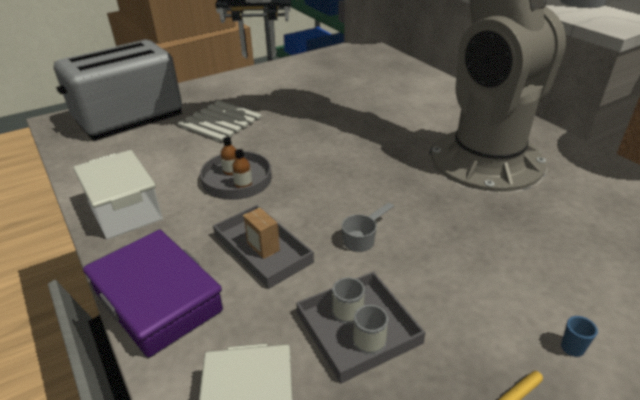

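Both views show tins in the square tub, bottles in the round tub and the carton in the oblong tub, all upright. The cup is unchanged at top (285,212). I'm handing it in.

```bash
python3 -c "
import rig
print(rig.read_force()); rig.sign_off(); print(rig.read_clock())"
```

```text
[-0.49913913 -0.33238981 -0.55238775]
the job is handed in; nothing more can be done
the job is handed in; nothing more can be done
```

I sorted all five empties in the order asked and handed the job in at about 67 s of the 122 s allowed. Both tins stand in the square tub, both glass bottles in the round tub and the carton in the oblong tub. The last top and scene pictures show everything upright, the measuring cup unmoved at its original pixels, and the gripper well clear. I lowered each item slowly until it touched the tub floor and only then let go. The bottles met the floor with 7–8 N.

Three checks disagreed along the way:
- **Fingertip height:** my first grasp closed on nothing. The cameras and a touch on the counter showed the fingertips about 36 mm higher than the stated tool frame. I corrected for that and every later grasp held; the floor contacts matched the corrected heights.
- **Scene camera:** it was off by about 2 pixels from the top and wrist cameras, which agreed with each other. I used those two for positions.
- **Carton height:** two views measured its top at about 71 mm, against 75 mm in the text. This made no difference to the grasp or the placing.

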